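# Cover the three serving bowls with their own lids

### The job

The three washed serving bowls (large steel, medium steel, small ceramic ramekin) stand open on the stone: put on each the steel lid of its own size, one after another, starting with the large bowl, then the medium one, and the ramekin last. Set each lid down gently so that it sits level and fully home on the rim, and leave the bowls standing where they are. Do not disturb the green chutney box, the idli stand or the tongs.

Things in the scene. Friction and masses are not known exactly. Their poses are not given: they have to be found in the camera images.
- bowl_large: The large stainless steel serving bowl: 116 mm outer and 108 mm inner diameter at the rim, 60 mm high, about 450 g; circular open-topped, nearly straight-sided, wall 4 mm, floor 5 mm thick; origin at the centre of its underside, z up (yaw means nothing). Loose, stands empty on the stone.
- bowl_medium: The medium stainless steel serving bowl: 92 mm outer and 84 mm inner diameter at the rim, 52 mm high, about 320 g; circular open-topped, nearly straight-sided, wall 4 mm, floor 5 mm thick; origin at the centre of its underside, z up (yaw means nothing). Loose, stands empty on the stone.
- ramekin: The small white ceramic ramekin: 68 mm outer and 60 mm inner diameter at the rim, 44 mm high, about 220 g; circular open-topped, nearly straight-sided, wall 4 mm, floor 5 mm thick; origin at the centre of its underside, z up (yaw means nothing). Loose, stands empty on the stone.
- lid_large: The largest round steel lid, 128 mm across, lying knob up, 200 g. Origin: centre of its underside, z up. Up from the origin: locating lip (disc 92 mm across) 0 to 6 mm; plate, edge 6 to 9 mm, middle 13 mm; black knob, 22 mm diameter, 13 to 42 mm. Fits the large bowl: seated, its lip hangs inside with 8 mm radial play, its origin 54 mm above the large bowl's origin.
- lid_medium: The middle-sized round steel lid, 104 mm across, lying knob up, 140 g. Origin: centre of its underside, z up. Up from the origin: locating lip (disc 68 mm across) 0 to 6 mm; plate, edge 6 to 9 mm, middle 13 mm; black knob, 22 mm diameter, 13 to 42 mm. Fits the medium bowl: seated, its lip hangs inside with 8 mm radial play, its origin 46 mm above the medium bowl's origin.
- lid_small: The smallest round steel lid, 80 mm across, lying knob up, 90 g. Origin: centre of its underside, z up. Up from the origin: locating lip (disc 44 mm across) 0 to 6 mm; plate, edge 6 to 9 mm, middle 13 mm; black knob, 22 mm diameter, 13 to 42 mm. Fits the ramekin: seated, its lip hangs inside with 8 mm radial play, its origin 38 mm above the ramekin's origin.
- chutney_box: Bystander: a lime-green plastic chutney box, closed, square, 116 x 116 mm and 70 mm high; origin at the centre of its underside. Stands to the left of the work.
- idli_stand: Bystander: a stainless steel idli plate stand, three round plates 150 mm across on a central post, 170 mm high in all; origin at the centre of its underside. Stands to the right of the work.
- tongs: Bystander: steel kitchen tongs lying flat beyond the work, 245 mm long along their own x, 75 mm wide and 10 mm high; origin under their middle.
There are look-alikes about, which are no part of the job. What is shaped like the lid_medium but brown is not meant.

How it is judged:
By the outcome, as a careful person would: the job done as asked, in the order asked, and still so for the second after the job is handed in, with the robot touching nothing.
It also fails if it takes over 86 s, if anything falls off the work surface, if the arm or the gripper's body presses on something with over 40 N, if the wrist force passes 120 N, or if a joint passes its speed limit or range.

### The arm

A 6-joint arm with a two-finger parallel gripper is mounted at the origin on the work surface. World frame = base frame: x ahead of the robot, y to its left, z up, the work surface at z = 0. Lengths are in m, angles in rad, forces in N, time in s.
With the tool pointing down it reaches from about 0.3 to 0.875 m from the base axis. Payload 6.4 kg.
Tool frame: the origin (TCP) lies midway between the tips of the shut fingers; the grasp point (between the pads) lies 19 mm behind it; z points along the fingers, y is the line along which they close (so a half turn about z gives the same grasp; the last joint's range is limited). The gripper opens to 85 mm and grips with 20 to 120 N. Pads are 22 mm wide; open, the fingers measure 114 mm over their backs; the gripper's body (76 mm by 85 mm) begins 54 mm behind the grasp point. The pads swing forward as they close: fully open they stand 13 mm farther back than shut.
Start: joints at [-1.36, 0.181, 1.607, -0, 1.354, -0.206], TCP at [0.233, -0.526, 0.231] pointing down, gripper open.
Joint ranges: [-2.99, 2.99], [-0.89, 2.07], [0.3, 2.58], [-1.14, 4.28], [0, 2.63], [-3.12, 3.12]. Speed limits (rad/s): [2.57, 2.57, 3.01, 3.14, 3.14, 3.14].

### API

Orientations are given as a rotation vector (axis times angle).
In Python, from workcell import arm gives the robot as it stands. The module is installed in compiled form; this text tells all that it offers.
- The arm moves only by the shell command python3 -m jog 'ROWS' [FORCE]. ROWS is text: rows parted by semicolons, each of 5 numbers parted by spaces: the opening, from 0 (shut) to 1 (fully open), then the shift along the world's x, y, z in mm, then the turn about the world's z in degrees. A call has exactly 10 rows; each row is the pose to reach, as a shift and turn from the pose commanded when the call began; what a row does not reach only later rows make up. A row lasts 1/10 s, in which the tool goes at most 50 mm and 8.59 degrees, less where a joint would pass 70% of its speed; a pose out of reach is approached as far as the arm can. A call with a gripper value outside its range is refused whole. The fingers move at their own pace and stop on an object; FORCE is the grip in N (left out, the last holds). Time passes only in rows, so rows that repeat a pose let the fingers close, or fill a call up. It gives the time, the measured TCP pose, the force, the opening and the grip force at its end, in the units of the state.
- arm.state(): the state, without advancing time (a new reading comes with each control period).
- arm.capture(name): name is "side" or "top"; returns a dict with "pixels" (420x560x3 uint8, red, green, blue), "fx", "fy", "cx", "cy" (pixels), "R" (3x3) and "t" (3): a world point X has camera coordinates R X + t. Camera axes: x right, y down, z forward; pixel columns grow to the right and rows downward; lengths in m; the calibration is good to about 2 mm. A picture is of the moment at which its call begins. There is no depth.
- arm.hand_in(): hands the job in; it is judged then, once.
The state is a dict: "t": time; "joint_pos": joint angles; "joint_velocities": joint speeds; "joint_torque": joint torques, N m; "tcp_pos": TCP position; "orientation": TCP orientation; "wrist_force": force on the tool from outside, world axes, zero at the start; "ft_torque": the same for the moment, N m; "grip_width": opening from 0.0 (shut) to 1.0 (fully open); "finger_force": force on a finger pad.
Only numpy, scipy, OpenCV 4.12 (cv2) and the standard library are available. Lean on these libraries where they do the work, as an engineer would, in place of code of your own. Each camera call takes 0.05 s, during which the arm holds its last target. There are 200 camera calls.

## Working session

There is one attempt and no reset: what is moved stays moved. The work goes in short steps, Python scripts to look and compute and a shell command to move; the robot and the scene stay as the last step left them, time stands still between calls to the robot, and variables do not carry over. Pictures are saved under pics/ and viewed, at most 14 in all, crops included, and the job is handed in when it is done.

```bash
mkdir -p pics
cat > h.py <<'E'
import numpy as np,cv2
from workcell import arm
def snap(cam,name):
    c=arm.capture(cam); np.savez(f'pics/{name}.npz',**c); cv2.imwrite(f'pics/{name}.png',c['pixels'][:,:,::-1]); return c
def ray(c,u,v,z):
    R=np.array(c['R']);t=np.array(c['t']); d=R.T@np.array([(u-c['cx'])/c['fx'],(v-c['cy'])/c['fy'],1]); o=-R.T@t
    return o+d*(z-o[2])/d[2]
def proj(c,X):
    p=np.array(c['R'])@X+np.array(c['t']); return p[:2]/p[2]*[c['fx'],c['fy']]+[c['cx'],c['cy']]
E
python3 - <<'E'
from h import *
for n in('top','side'):
    c=snap(n,n+'0'); print(n,c['fx'],c['cx'],c['cy'],np.round(c['R'],3).tolist(),np.round(c['t'],3), (-np.array(c['R']).T@c['t']).round(3))
s=arm.state();print(s)
E
```

```text
top 543.0637779656824 278.6496129346258 207.15358107908745 [[0.011, -1.0, 0.005], [-0.984, -0.012, -0.179], [0.179, -0.002, -0.984]] [-0.032  0.537  1.619] [ 0.239 -0.022  1.689]
side 535.894726932443 272.2233364190235 211.9709394959932 [[-0.849, -0.528, 0.018], [-0.413, 0.642, -0.646], [0.33, -0.556, -0.763]] [0.427 0.25  1.854] [-0.146  1.096  1.569]
{'t': 0.1, 'joint_pos': array([-1.36032133e+00,  1.81475312e-01,  1.60792022e+00,  1.02968083e-05,
        1.35380726e+00, -2.06288622e-01]), 'joint_velocities': array([ 0.00209181, -0.00065298, -0.00402283,  0.00118856,  0.00042213,
       -0.00046151]), 'joint_torque': array([ 9.43726773e-04, -4.45872581e+01, -3.52240241e+01, -3.09487423e-04,
        4.12990077e-03, -2.99975989e-05]), 'tcp_pos': array([ 0.2326791 , -0.52526688,  0.23046353]), 'orientation': array([-3.07205586e+00, -6.49586695e-01, -1.04926213e-05]), 'wrist_force': array([0.07464181, 0.15798803, 0.27834914]), 'ft_torque': array([-0.0208334 , -0.03243514, -0.01285727]), 'finger_force': 0.0, 'grip_width': 1.0022653778432202}
```

View pics/top0.png

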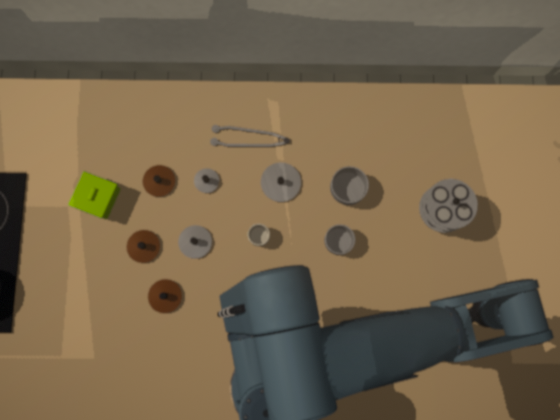

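View pics/side0.png

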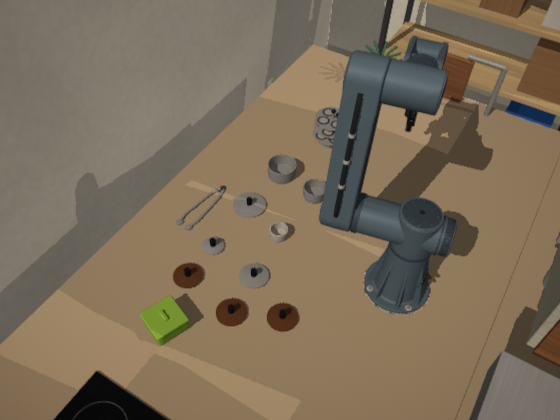

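The top view shows the following at (col,row):
- **Lids that could be confused:** steel at (281,182), (195,242) and (207,181); brown look-alikes at (159,181), (144,246) and (165,296).
- **Choice:** large lid (281,182), medium lid (195,242), small lid (207,181), all steel.
- **Bowls:** large (350,186), medium (341,241), ramekin (260,236).

I'll check these in one enlarged crop.

Run:
```python
from h import *
im=cv2.imread('pics/top0.png')[155:275,170:380]
im=cv2.resize(im,None,fx=3.8,fy=3.8,interpolation=cv2.INTER_CUBIC)
im=cv2.convertScaleAbs(im,alpha=1.5)
for k in range(0,210,10): cv2.line(im,(int(k*3.8),0),(int(k*3.8),8 if k%50 else 20),(0,0,255),1)
for k in range(0,120,10): cv2.line(im,(0,int(k*3.8)),(8 ,int(k*3.8)),(0,0,255),1)
cv2.imwrite('pics/topc.png',im)
```

```text
(no output)
```

View pics/topc.png

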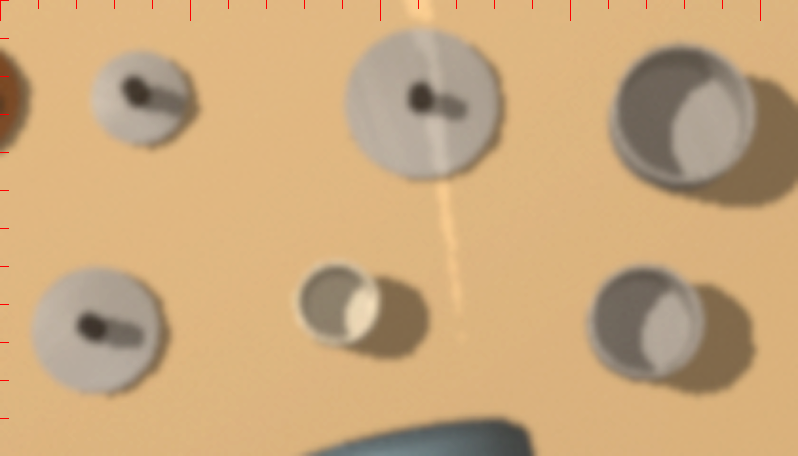

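The crop confirms three grey steel lids of clearly different sizes, with centres near (281,182), (195,242) and (207,181). The only brown one showing is at the left edge. Next I'll refine the centres with an edge fit in both cameras.

```bash
cat > fit.py <<'E'
from h import *
from scipy.optimize import minimize
from scipy.ndimage import map_coordinates
A=np.linspace(0,2*np.pi,120,endpoint=False)
def grad(px):
    g=cv2.GaussianBlur(cv2.cvtColor(px,cv2.COLOR_RGB2GRAY).astype(float),(0,0),1.0)
    return np.hypot(cv2.Sobel(g,-1,1,0),cv2.Sobel(g,-1,0,1))
def fit(c,x0,circ):
    G=np.minimum(grad(c['pixels']),80)
    def f(p):
        s=0
        for r,z in circ:
            P=np.c_[p[0]+r*np.cos(A),p[1]+r*np.sin(A),0*A+z]
            uv=np.array([proj(c,q) for q in P]); s-=map_coordinates(G,[uv[:,1],uv[:,0]],order=1).mean()
        return s
    best=min((f(np.array(x0)+[a,b]),a,b) for a in np.arange(-.016,.017,.004) for b in np.arange(-.016,.017,.004))
    r=minimize(f,np.array(x0)+best[1:],method='Nelder-Mead',options=dict(initial_simplex=np.array(x0)+best[1:]+np.array([[0,0],[.003,0],[0,.003]])))
    return r.x,r.fun
E
cat > m.py <<'E'
from fit import *
T,S=[dict(np.load(f'pics/{n}0.npz')) for n in('top','side')]
O={'lidL':((281,182),[(.064,.009)]),'lidM':((195.4,241.8),[(.052,.009)]),'lidS':((207,181),[(.04,.009)]),
'bowlL':((350,185),[(.058,.06),(.054,.06)]),'bowlM':((340.5,240),[(.046,.052),(.042,.052)]),'ram':((259,235),[(.034,.044),(.03,.044)])}
for k,(uv,ci) in O.items():
    g=ray(T,*uv,ci[0][1])[:2]
    a=fit(T,g,ci);b=fit(S,a[0],ci)
    print(k,(g*1000).round(),(a[0]*1000).round(1),round(a[1]),(b[0]*1000).round(1),round(b[1]), 'mean',((a[0]+b[0])*500).round(1))
E
python3 m.py
```

```text
lidL [626. -32.] [623.1 -38.6] -39 [618.2 -28.5] -42 mean [620.7 -33.6]
lidM [432. 231.] [430.5 223.8] -41 [425.4 233.9] -43 mean [427.9 228.9]
lidS [626. 202.] [623.8 193.2] -46 [618.9 206.4] -53 mean [621.3 199.8]
bowlL [ 607. -244.] [ 610.8 -245.2] -126 [ 607.1 -238.9] -137 mean [ 608.9 -242. ]
bowlM [ 438. -215.] [ 439.5 -213. ] -127 [ 441.8 -207.4] -127 mean [ 440.7 -210.2]
ram [451.  33.] [452.7  32.7] -136 [448.4  39.2] -138 mean [450.6  35.9]
```

```bash
sed -i "s/^    g=cv2.Gauss.*/    q=px.astype(float)+5; g=cv2.GaussianBlur(100*q[:,:,2]\/q[:,:,0],(0,0),1.0)/" fit.py; python3 m.py
```

```text
lidL [626. -32.] [626.7 -31.1] -53 [624.3 -25.3] -57 mean [625.5 -28.2]
lidM [432. 231.] [433.1 233.5] -54 [431.3 238.3] -58 mean [432.2 235.9]
lidS [626. 202.] [628.5 204.5] -52 [626.1 209.7] -58 mean [627.3 207.1]
bowlL [ 607. -244.] [ 606. -241.] -70 [ 608.6 -238.6] -72 mean [ 607.3 -239.8]
bowlM [ 438. -215.] [ 439.8 -211.5] -81 [ 441.6 -207.5] -81 mean [ 440.7 -209.5]
ram [451.  33.] [452.7  33.9] -56 [453.9  38.6] -49 mean [453.3  36.3]
```

```bash
python3 -m jog '0.6 40 50 0 -8;0.6 70 88 0 -16;0.6 100 126 0 -24;0.6 130 164 0 -24;0.6 160 202 0 -24;0.6 190 240 0 -24;0.6 220 278 0 -24;0.6 250 316 0 -24;0.6 280 354 0 -24;0.6 310 392 0 -24' 30; python3 -m jog '0.6 30 38 -20 0;0.6 55 70 -45 0;0.6 75 95 -80 0;0.6 83 105 -110 0;0.6 83 105 -130 0;0.6 83 105 -145 0;0.6 83 105 -150 0;0.6 83 105 -150 0;0.6 83 105 -150 0;0.6 83 105 -150 0'
python3 - <<'E'
from h import *
c=snap('side','s1');c2=snap('top','t1');s=arm.state();print(s['tcp_pos'],s['orientation'],s['joint_pos'],s['wrist_force'])
p=proj(c,s['tcp_pos']);print(p,proj(c2,s['tcp_pos']))
u,v=map(int,p)
im=c['pixels'][v-55:v+75,u-85:u+85,::-1];im=cv2.resize(im,None,fx=4,fy=4,interpolation=cv2.INTER_CUBIC);cv2.imwrite('pics/s1c.png',im);print(u-85,v-55)
E
```

```text
t: 1.1
tcp_pos: [0.543, -0.1324, 0.231]
orientation: [-3.142, 0.003, 0.001]
wrist_force: [0.6, -1.0, 0.6]
grip_width: 0.596
finger_force: 0.0
t: 2.1
tcp_pos: [0.6263, -0.03, 0.0829]
orientation: [3.141, -0.004, 0.004]
wrist_force: [-0.3, -0.2, 0.0]
grip_width: 0.603
finger_force: 0.0
[ 0.62599719 -0.02985384  0.08259071] [ 3.14111689 -0.00390721  0.00326684] [-2.36758766e-01  4.54223566e-01  1.57811857e+00  2.99062680e-05
  1.10711784e+00  1.33651200e+00] [ 0.44058199  0.19028358 -0.13589579]
[249.13612328 190.41940139] [280.35350652 176.4508275 ]
164 135
```

View pics/s1c.png

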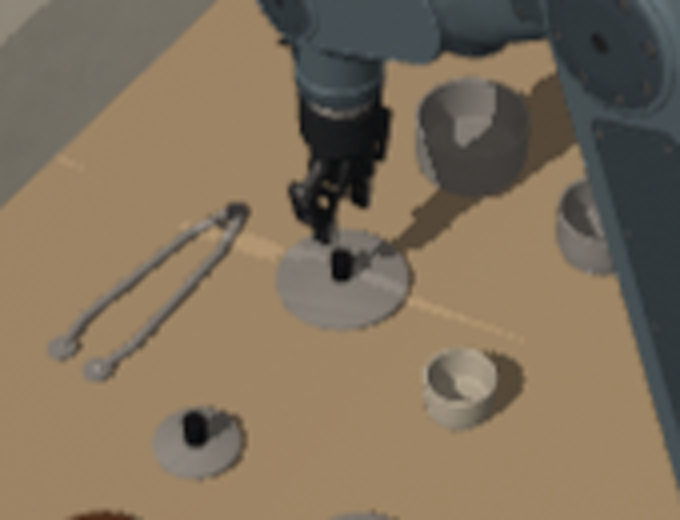

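The side view shows the fingers straddling the large lid's knob (crop (342,263)), with the lower finger tip at (320,235). They look centred, so I'll descend and grip.

```bash
python3 -m jog '0.6 0 1 -15 0;0.6 0 1 -30 0;0.6 0 1 -45 0;0.6 0 1 -53 0;0.6 0 1 -60 0;0.6 0 1 -64 0;0.6 0 1 -67 0;0.6 0 1 -67 0;0.3 0 1 -67 0;0.1 0 1 -67 0' 30; python3 -m jog '0 0 0 0 0;0 0 0 0 0;0 0 0 0 0;0 0 0 0 0;0 0 0 0 0;0 0 0 5 0;0 0 0 15 0;0 0 0 25 0;0 0 0 32 0;0 0 0 35 0' 60
python3 - <<'E'
from h import *
c=snap('side','s2');c2=snap('top','t2');s=arm.state();print(s['tcp_pos'])
u,v=map(int,proj(c,s['tcp_pos']))
im=c['pixels'][v-45:v+45,u-65:u+65,::-1];im=cv2.resize(im,None,fx=5,fy=5,interpolation=cv2.INTER_CUBIC);cv2.imwrite('pics/s2c.png',im);print(u-65,v-45)
E
```

```text
t: 3.2
tcp_pos: [0.6257, -0.0285, 0.0149]
orientation: [3.141, -0.003, 0.002]
wrist_force: [0.1, -0.3, -0.5]
grip_width: 0.271
finger_force: 0.0
t: 4.2
tcp_pos: [0.6261, -0.0286, 0.0508]
orientation: [3.141, -0.003, 0.003]
wrist_force: [-0.1, -0.6, -1.9]
grip_width: 0.238
finger_force: 58.7
[ 0.62576662 -0.02854552  0.05013685]
184 151
```

View pics/s2c.png

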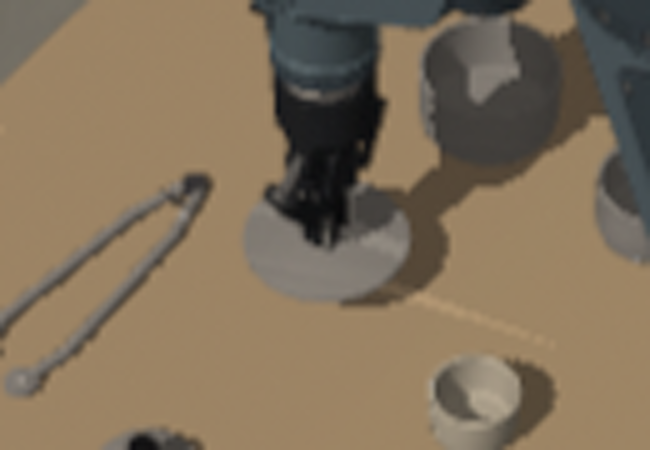

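The lid is up with its shadow separated, it looks level, and the wrist shows −1.9 N. I'll fit the held lid's centre to find any offset from the TCP and the camera bias.

Run:
```python
from fit import *
for n in('t2','s2'):
    c=dict(np.load(f'pics/{n}.npz')); print(n,(fit(c,(.6258,-.0285),[(.064,.044)])[0]*1000).round(1))
```

```text
t2 [636.1 -32.5]
s2 [625.1 -25.2]
```

```bash
python3 -m jog '0 0 0 15 0;0 0 0 35 0;0 0 -8 55 0;0 -2 -25 60 0;0 -4 -50 60 0;0 -7 -78 60 0;0 -9 -106 60 0;0 -12 -134 60 0;0 -14 -162 60 0;0 -16 -186 60 0'; python3 -m jog '0 -1 -14 0 0;0 -2 -22 0 0;0 -2 -26 0 0;0 -2 -26 0 0;0 -2 -26 -5 0;0 -2 -26 -12 0;0 -2 -26 -17 0;0 -2 -26 -20 0;0 -2 -26 -20 0;0 -2 -26 -20 0'
python3 - <<'E'
from fit import *
c=snap('side','s3');s=arm.state();print(s['tcp_pos']);x=s['tcp_pos']
print((fit(c,x[:2],[(.064,x[2]-.006)])[0]*1000).round(1))
u,v=map(int,proj(c,x))
im=c['pixels'][v-45:v+45,u-65:u+65,::-1];im=cv2.resize(im,None,fx=5,fy=5,interpolation=cv2.INTER_CUBIC);cv2.imwrite('pics/s3c.png',im)
E
```

```text
t: 5.3
tcp_pos: [0.6083, -0.2169, 0.1088]
orientation: [-3.142, 0.005, 0.001]
wrist_force: [0.9, -0.5, -2.5]
grip_width: 0.237
finger_force: 58.8
t: 6.3
tcp_pos: [0.6073, -0.2403, 0.0892]
orientation: [-3.142, 0.003, 0.0]
wrist_force: [0.6, 0.6, -1.8]
grip_width: 0.241
finger_force: 58.8
[ 0.60743746 -0.24045981  0.08946027]
[ 606.3 -235.9]
```

View pics/s3c.png

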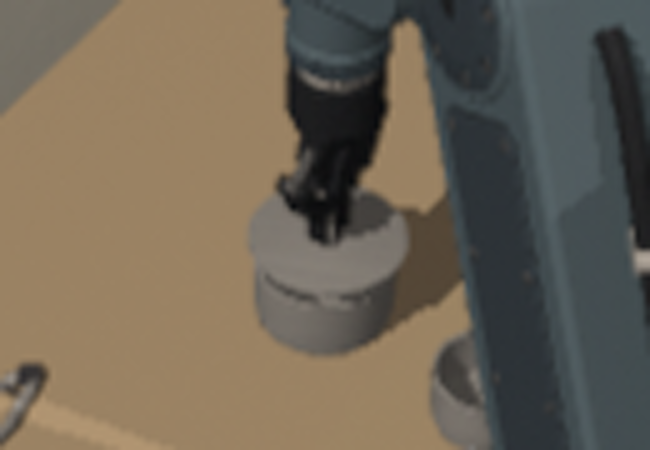

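The lid hangs level just above the bowl and concentric to about 3 mm. I'll shift it by (+2,−2) and lower it slowly.

```bash
python3 -m jog '0 1 -1 -2 0;0 2 -2 -5 0;0 2 -2 -8 0;0 2 -2 -11 0;0 2 -2 -13 0;0 2 -2 -15 0;0 2 -2 -16 0;0 2 -2 -17 0;0 2 -2 -18 0;0 2 -2 -18.5 0'; python3 -m jog '0 0 0 -0.4 0;0 0 0 -0.8 0;0 0 0 -1.2 0;0 0 0 -1.5 0;0 0 0 -1.8 0;0 0 0 -2 0;0 0 0 -2 0;0 0 0 -2 0;0 0 0 -2 0;0 0 0 -2 0'
```

```text
t: 7.35
tcp_pos: [0.6093, -0.2424, 0.0708]
orientation: [3.142, -0.003, 0.0]
wrist_force: [0.7, -0.2, -1.5]
grip_width: 0.239
finger_force: 58.8
t: 8.35
tcp_pos: [0.6093, -0.2424, 0.0691]
orientation: [3.142, -0.003, 0.0]
wrist_force: [-3.4, 2.2, 4.3]
grip_width: 0.24
finger_force: 59.3
```

```bash
python3 -m jog '0.28 0 0 0 0;0.35 0 0 0 0;0.45 0 0 0 0;0.6 0 0 0 0;0.6 0 0 0 0;0.6 0 0 10 0;0.6 0 0 30 0;0.6 0 0 55 0;0.6 0 0 80 0;0.6 -5 14 90 0' 30; python3 -m jog '0.6 -17 47 0 0;0.6 -34 93 0 0;0.6 -50 140 0 0;0.6 -68 187 0 0;0.6 -85 234 0 0;0.6 -102 280 0 0;0.6 -118 327 0 0;0.6 -135 374 0 0;0.6 -152 415 0 0;0.6 -163 445 -20 0'; python3 -m jog '0.6 -9 15 -35 0;0.6 -9 17 -60 0;0.6 -9 17 -75 0;0.6 -9 17 -75 0;0.6 -9 17 -75 0;0.6 -9 17 -75 0;0.6 -9 17 -75 0;0.6 -9 17 -75 0;0.6 -9 17 -75 0;0.6 -9 17 -75 0'
python3 - <<'E'
from fit import *
c=snap('side','s4');t=snap('top','t4');s=arm.state();print(s['tcp_pos']);x=s['tcp_pos']
print('lidL',*[(fit(q,(.609,-.242),[(.064,.063)])[0]*1000).round(1) for q in(c,t)])
P=[]
for X in (x,np.array([.609,-.242,.08])):
    u,v=map(int,proj(c,X)); P.append(cv2.resize(c['pixels'][v-45:v+45,u-45:u+45,::-1],None,fx=4.3,fy=4.3,interpolation=cv2.INTER_CUBIC))
cv2.imwrite('pics/s4c.png',np.hstack(P))
E
```

```text
t: 9.35
tcp_pos: [0.6062, -0.2307, 0.1631]
orientation: [3.138, -0.005, 0.009]
wrist_force: [-0.6, -0.1, 0.0]
grip_width: 0.601
finger_force: 0.0
t: 10.35
tcp_pos: [0.4424, 0.2195, 0.1421]
orientation: [-3.14, 0.001, -0.011]
wrist_force: [1.2, -0.8, 0.2]
grip_width: 0.599
finger_force: 0.0
t: 11.35
tcp_pos: [0.4324, 0.2335, 0.064]
orientation: [-3.141, 0.003, -0.001]
wrist_force: [-0.1, 0.1, -0.2]
grip_width: 0.597
finger_force: 0.0
[0.43229178 0.23355124 0.06384852]
lidL [ 609.1 -239.7] [ 609.2 -244.2]
```

View pics/s4c.png

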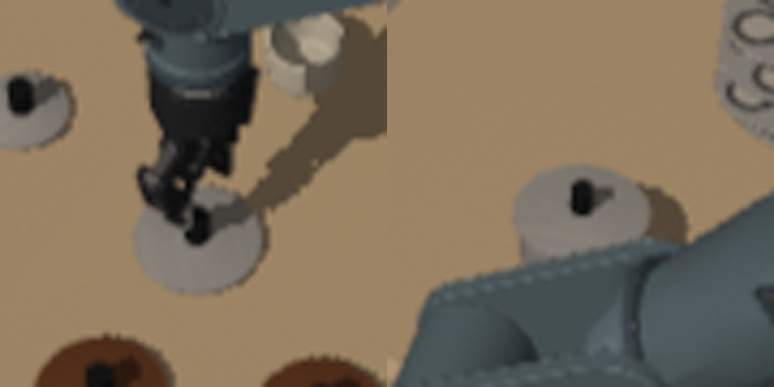

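The large lid sits level on its bowl, with both views averaging (609,−242). The gripper is over the steel medium lid, whose knob is at crop (197,225). Descending to grip.

```bash
python3 -m jog '0.6 0 1.5 -12 0;0.6 0 1.5 -24 0;0.6 0 1.5 -34 0;0.6 0 1.5 -41 0;0.6 0 1.5 -46 0;0.6 0 1.5 -49 0;0.6 0 1.5 -49 0;0.6 0 1.5 -49 0;0.3 0 1.5 -49 0;0.1 0 1.5 -49 0' 30; python3 -m jog '0 0 0 0 0;0 0 0 0 0;0 0 0 0 0;0 0 0 0 0;0 0 0 0 0;0 0 0 5 0;0 0 0 15 0;0 0 0 30 0;0 0 0 45 0;0 0 0 50 0' 60;  python3 - <<'E'
from fit import *
c=snap('side','s5');t=snap('top','t5');x=arm.state()['tcp_pos'];print(x)
print('lidM',*[(fit(q,x[:2],[(.052,x[2]-.006)])[0]*1000).round(1) for q in(c,t)])
E
```

```text
t: 12.45
tcp_pos: [0.4326, 0.2352, 0.0152]
orientation: [-3.141, 0.003, -0.001]
wrist_force: [0.4, -0.2, 0.8]
grip_width: 0.27
finger_force: 1.2
t: 13.45
tcp_pos: [0.4334, 0.2354, 0.0667]
orientation: [-3.141, 0.003, -0.004]
wrist_force: [1.2, -0.2, -1.6]
grip_width: 0.239
finger_force: 58.7
[0.43296776 0.23528756 0.06579763]
lidM [432.5 238.1] [433.9 234.3]
```

```bash
python3 -m jog '0 0 0 15 0;0 0 -10 35 0;0 1 -30 48 0;0 2 -58 50 0;0 2 -90 50 0;0 2 -122 50 0;0 3 -155 50 0;0 4 -188 50 0;0 4 -221 50 0;0 4 -254 50 0'; python3 -m jog '0 1 -33 0 0;0 1 -66 0 0;0 2 -99 0 0;0 2 -132 0 0;0 3 -160 0 0;0 4 -178 0 0;0 4 -188 0 0;0 4 -192 0 0;0 4 -192 0 0;0 4 -192 0 0'; python3 -m jog '0 0 0 -5 0;0 0 0 -12 0;0 0 0 -19 0;0 0 0 -25 0;0 0 0 -30 0;0 0 0 -34 0;0 0 0 -36 0;0 0 0 -36 0;0 0 0 -36 0;0 0 0 -36 0'
python3 - <<'E'
from fit import *
c=snap('side','s6');t=snap('top','t6');s=arm.state();x=s['tcp_pos'];print(x)
print('lidM',*[(fit(q,x[:2],[(.052,x[2]-.006)])[0]*1000).round(1) for q in(c,t)])
P=[]
for C in (c,t):
    u,v=map(int,proj(C,x)); P.append(cv2.resize(C['pixels'][v-45:v+45,u-45:u+45,::-1],None,fx=4.3,fy=4.3,interpolation=cv2.INTER_CUBIC))
cv2.imwrite('pics/s6c.png',np.hstack(P))
E
```

```text
t: 14.55
tcp_pos: [0.4355, -0.0201, 0.1141]
orientation: [-3.141, 0.003, 0.002]
wrist_force: [-0.1, 0.0, -2.0]
grip_width: 0.24
finger_force: 58.8
t: 15.55
tcp_pos: [0.4402, -0.2098, 0.1146]
orientation: [-3.141, 0.002, 0.001]
wrist_force: [0.4, 0.9, -2.2]
grip_width: 0.234
finger_force: 58.9
t: 16.55
tcp_pos: [0.4405, -0.2111, 0.0791]
orientation: [3.141, -0.003, 0.001]
wrist_force: [-0.3, -0.7, -1.4]
grip_width: 0.235
finger_force: 58.9
[ 0.44044714 -0.2110806   0.07903991]
lidM [ 441.3 -207.2] [ 463.5 -201.7]
```

View pics/s6c.png

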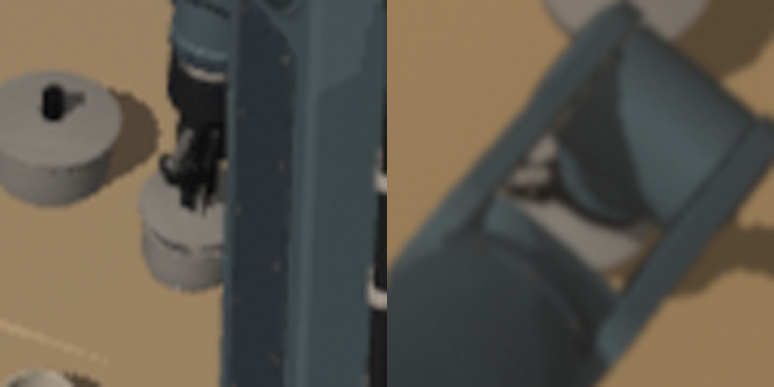

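The medium lid hovers just above its bowl, and the side fit (441.3,−207.2) matches the bowl's (441.6,−207.5). Lowering, releasing and retreating.

```bash
python3 -m jog '0 0 0 -3 0;0 0 0 -6 0;0 0 0 -9 0;0 0 0 -11 0;0 0 0 -12.5 0;0 0 0 -14 0;0 0 0 -15 0;0 0 0 -16 0;0 0 0 -16.5 0;0 0 0 -17 0'; python3 -m jog '0 0 0 -0.4 0;0 0 0 -0.8 0;0 0 0 -1.1 0;0 0 0 -1.4 0;0 0 0 -1.7 0;0 0 0 -1.7 0;0 0 0 -1.7 0;0 0 0 -1.7 0;0 0 0 -1.7 0;0 0 0 -1.7 0'
```

```text
t: 17.65
tcp_pos: [0.4403, -0.211, 0.0618]
orientation: [3.142, -0.003, 0.0]
wrist_force: [0.8, 0.8, -1.6]
grip_width: 0.236
finger_force: 58.9
t: 18.65
tcp_pos: [0.4404, -0.211, 0.0614]
orientation: [3.141, -0.003, -0.0]
wrist_force: [-5.5, 3.4, 13.9]
grip_width: 0.237
finger_force: 60.0
```

```bash
python3 -m jog '0 0 0 0.7 0;0.28 0 0 0.7 0;0.35 0 0 0.7 0;0.45 0 0 0.7 0;0.6 0 0 0.7 0;0.6 0 0 0.7 0;0.6 0 0 15 0;0.6 0 0 40 0;0.6 0 0 70 0;0.6 0 0 90 0' 30; python3 -m jog '0.6 19 42 0 0;0.6 37 83 0 0;0.6 56 125 0 0;0.6 75 167 0 0;0.6 93 208 0 0;0.6 112 250 0 0;0.6 131 291 0 0;0.6 150 333 0 0;0.6 168 375 -10 0;0.6 180 401 -30 0'; python3 -m jog '0.6 7 15 -25 0;0.6 7 15 -50 0;0.6 7 15 -57 0;0.6 7 15 -57 0;0.6 7 15 -57 0;0.6 7 15 -57 0;0.6 7 15 -57 0;0.6 7 15 -57 0;0.6 7 15 -57 0;0.6 7 15 -57 0'
python3 - <<'E'
from fit import *
c=snap('side','s7');t=snap('top','t7');s=arm.state();x=s['tcp_pos'];print(x)
for n,g,r,z in(('lidM',(.4405,-.2105),.052,.055),('lidL',(.609,-.242),.064,.063)): print(n,*[(fit(q,g,[(r,z)])[0]*1000).round(1) for q in(c,t)])
print('ram',*[(fit(q,(.453,.036),[(.034,.044),(.03,.044)])[0]*1000).round(1) for q in(c,t)])
P=[]
for X in (x,np.array([.44,-.2105,.08])):
    u,v=map(int,proj(c,X)); P.append(cv2.resize(c['pixels'][v-45:v+45,u-45:u+45,::-1],None,fx=4.3,fy=4.3,interpolation=cv2.INTER_CUBIC))
cv2.imwrite('pics/s7c.png',np.hstack(P))
E
```

```text
t: 19.65
tcp_pos: [0.4408, -0.2114, 0.1519]
orientation: [3.14, -0.003, 0.002]
wrist_force: [-0.4, 1.6, 0.6]
grip_width: 0.6
finger_force: 0.0
t: 20.65
tcp_pos: [0.6224, 0.1935, 0.1216]
orientation: [-3.14, 0.0, -0.007]
wrist_force: [0.2, -1.6, 0.1]
grip_width: 0.594
finger_force: 0.0
t: 21.65
tcp_pos: [0.6274, 0.205, 0.0633]
orientation: [-3.142, 0.003, -0.0]
wrist_force: [0.6, -0.3, -0.6]
grip_width: 0.603
finger_force: 0.0
[0.62727921 0.20506503 0.06311463]
lidM [ 454.4 -227.8] [ 441.1 -212.6]
lidL [ 583.5 -222.3] [ 609.2 -244.3]
ram [453.9  38.6] [452.6  33.9]
```

View pics/s7c.png

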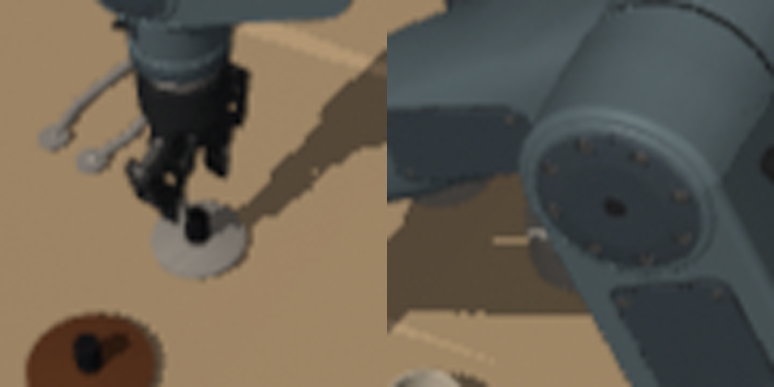

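The gripper is centred over the small steel lid, whose knob is at crop (197,222). In the side view the arm hides the medium lid, but the top fit puts it at (441,−212.6), which is on its bowl given the known bias. Gripping.

```bash
python3 -m jog '0.6 0 1 -12 0;0.6 0 1 -24 0;0.6 0 1 -34 0;0.6 0 1 -41 0;0.6 0 1 -46 0;0.6 0 1 -48 0;0.6 0 1 -48 0;0.6 0 1 -48 0;0.3 0 1 -48 0;0.1 0 1 -48 0' 30; python3 -m jog '0 0 0 0 0;0 0 0 0 0;0 0 0 0 0;0 0 0 0 0;0 0 0 0 0;0 0 0 5 0;0 0 0 15 0;0 0 0 30 0;0 0 0 45 0;0 0 0 50 0' 60;  python3 - <<'E'
from fit import *
c=snap('side','s8');x=arm.state()['tcp_pos'];print(x)
print('lidS',(fit(c,x[:2],[(.040,x[2]-.006)])[0]*1000).round(1))
E
```

```text
t: 22.75
tcp_pos: [0.6276, 0.2061, 0.0156]
orientation: [-3.141, 0.003, -0.001]
wrist_force: [0.5, -0.4, -0.3]
grip_width: 0.267
finger_force: 0.2
t: 23.75
tcp_pos: [0.629, 0.2064, 0.0683]
orientation: [-3.141, 0.003, -0.007]
wrist_force: [0.4, 0.3, -0.8]
grip_width: 0.237
finger_force: 58.6
[0.6290731  0.20637413 0.06839005]
lidS [628.1 209.9]
```

```bash
python3 -m jog '0 -8 -8 12 0;0 -25 -25 24 0;0 -46 -45 30 0;0 -68 -67 30 0;0 -90 -88 30 0;0 -112 -110 30 0;0 -134 -132 30 0;0 -152 -150 30 0;0 -166 -163 30 0;0 -174 -170 30 0'; python3 -m jog '0 0 0 0 0;0 0 0 -4 0;0 0 0 -9 0;0 0 0 -14 0;0 0 0 -19 0;0 0 0 -22 0;0 0 0 -24 0;0 0 0 -24 0;0 0 0 -24 0;0 0 0 -24 0'
python3 - <<'E'
from fit import *
c=snap('side','s9');s=arm.state();x=s['tcp_pos'];print(x)
print('lidS',(fit(c,x[:2],[(.04,x[2]-.0066)])[0]*1000).round(1))
u,v=map(int,proj(c,x)); cv2.imwrite('pics/s9c.png',cv2.resize(c['pixels'][v-45:v+45,u-45:u+45,::-1],None,fx=4.3,fy=4.3,interpolation=cv2.INTER_CUBIC))
E
```

```text
t: 24.8
tcp_pos: [0.4521, 0.0353, 0.0951]
orientation: [3.142, -0.005, -0.001]
wrist_force: [0.4, 0.0, -1.3]
grip_width: 0.235
finger_force: 58.7
t: 25.8
tcp_pos: [0.4535, 0.036, 0.0713]
orientation: [3.142, -0.003, 0.001]
wrist_force: [-0.5, -0.8, -1.7]
grip_width: 0.238
finger_force: 58.8
[0.45347477 0.03601384 0.07131575]
lidS [451.9  40.1]
```

View pics/s9c.png

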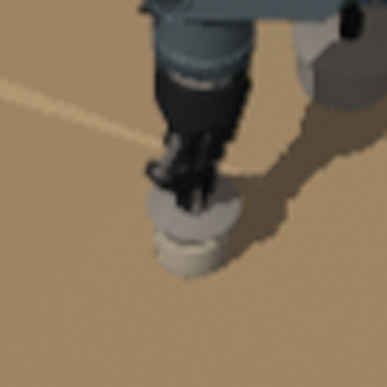

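The small lid is above the ramekin, concentric to about 2 mm. I'll nudge it by (+1,−1) and lower it.

```bash
python3 -m jog '0 1 -1 -3 0;0 1 -1 -6 0;0 1 -1 -9 0;0 1 -1 -11 0;0 1 -1 -12.5 0;0 1 -1 -14 0;0 1 -1 -15 0;0 1 -1 -15.7 0;0 1 -1 -16.2 0;0 1 -1 -16.6 0'; python3 -m jog '0 0 0 -0.3 0;0 0 0 -0.6 0;0 0 0 -0.9 0;0 0 0 -1.1 0;0 0 0 -1.3 0;0 0 0 -1.3 0;0 0 0 -1.3 0;0 0 0 -1.3 0;0 0 0 -1.3 0;0 0 0 -1.3 0'
```

```text
t: 26.85
tcp_pos: [0.4544, 0.0351, 0.0545]
orientation: [3.142, -0.003, 0.0]
wrist_force: [-0.3, -0.2, -1.7]
grip_width: 0.239
finger_force: 58.8
t: 27.85
tcp_pos: [0.4544, 0.035, 0.0538]
orientation: [3.141, -0.003, 0.0]
wrist_force: [-3.5, 0.5, 7.3]
grip_width: 0.236
finger_force: 59.2
```

```bash
python3 -m jog '0 0 0 0.4 0;0.28 0 0 0.4 0;0.35 0 0 0.4 0;0.45 0 0 0.4 0;0.6 0 0 0.4 0;0.6 0 0 0.4 0;0.6 0 0 15 0;0.6 0 0 40 0;0.6 0 0 75 0;0.6 0 0 120 0' 30; python3 -m jog '0.6 -6 25 20 0;0.6 -15 60 40 0;0.6 -25 100 50 0;0.6 -35 140 50 0;0.6 -45 180 50 0;0.6 -55 215 50 0;0.6 -60 230 50 0;0.6 -60 230 50 0;0.6 -60 230 50 0;0.6 -60 230 50 0'
python3 - <<'E'
from fit import *
c=snap('side','s10');t=snap('top','t10')
for n,g,r,z in(('L',(.609,-.242),.064,.063),('M',(.4405,-.2105),.052,.055),('S',(.4545,.035),.04,.047)): print(n,*[(fit(q,g,[(r,z)])[0]*1000).round(1) for q in(c,t)])
P=[cv2.resize(a[:,:,::-1],(400,300),interpolation=cv2.INTER_CUBIC) for a in (c['pixels'][130:265,220:400],t['pixels'][150:285,230:410])]
cv2.imwrite('pics/s10c.png',np.hstack(P))
E
```

```text
t: 28.85
tcp_pos: [0.4528, 0.0353, 0.173]
orientation: [-3.141, 0.003, 0.006]
wrist_force: [1.2, 0.4, -0.3]
grip_width: 0.6
finger_force: 0.0
t: 29.85
tcp_pos: [0.3946, 0.2643, 0.2231]
orientation: [3.141, -0.005, -0.0]
wrist_force: [0.5, -0.2, 0.5]
grip_width: 0.604
finger_force: 0.0
L [ 615.3 -258.4] [ 609.2 -244.2]
M [ 425.2 -161.9] [ 440.9 -213.3]
S [451.7  39.2] [455.5  33.1]
```

View pics/s10c.png

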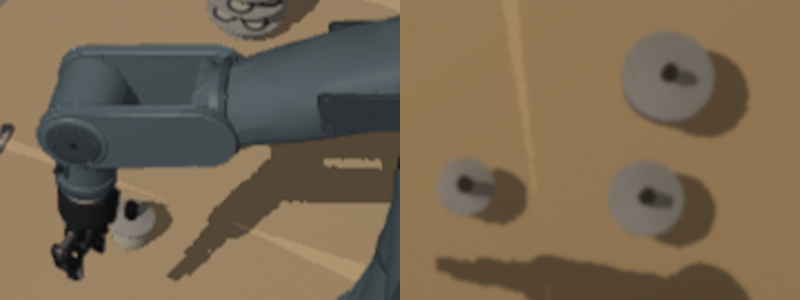

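All three lids appear concentric and level on their bowls, and every top-view offset is within 3 mm of the 8 mm play. Handing in.

```bash
python3 -c "
from workcell import arm
print(arm.hand_in())"
```

```text
the job is handed in; nothing more can be done
None
```

I put the large, medium and small steel lids on their own bowls in that order and handed the job in at about 30 s; the final top view shows all three centred, but the arm hid the seated medium lid from the side camera, so its seating rests on that view and the contact height.

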